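# Load a spares carton on the roller track

## Robot

A 6-joint arm with a two-finger parallel gripper is mounted at the origin on a cart in front of the work surface, level with it; the furniture and walls round the work are solid. World frame = base frame: x ahead of the robot, y to its left, z up, the work surface at z = 0. Lengths are in mm, angles in rad, forces in N, time in s.
With the tool pointing down it reaches from about 300 to 775 mm from the base axis. Payload 14.6 kg.
Tool frame: the origin (TCP) lies midway between the tips of the shut fingers; the grasp point (between the pads) lies 19 mm behind it; z points along the fingers, y is the direction in which the jaws open and shut (so a half turn about z gives the same grasp; the last joint's range is limited). The gripper opens to 94 mm and grips with 3 to 60 N. Pads are 16 mm wide; open, the fingers measure 119 mm over their backs; the gripper's body (75 mm by 177 mm) begins 78 mm behind the grasp point.
Start: joints at [-1.214, 0.3, 1.521, -0, 1.321, -0.067], TCP at [226.167, -501.336, 205.446] pointing down, gripper open.
Joint ranges: [-3.03, 3.03], [-0.79, 2.21], [0.23, 2.52], [-1.04, 4.18], [0, 3.07], [-2.55, 2.55]. Speed limits (rad/s): [2.22, 2.22, 2.57, 3.14, 3.14, 3.14].

## Interface

Orientations are given as [roll, pitch, yaw] about the fixed x, y, z axes, in that order (R = Rz(yaw) Ry(pitch) Rx(roll)).
In Python, from cell import manip, camera gives the robot as it stands. The module is installed in compiled form; this text tells all that it offers.
- The arm moves only by the tool jog_arm, never from a script. Its argument "commands" is a list of rows, each a list of 7 numbers: the shift along the world's x, y, z in units of 1 m (1.0 is 1 m), then the turn, a rotation vector about the world's x, y, z in units of 120 degrees (1.0 is 120 degrees), then the opening, from 0 (shut) to 1 (fully open). In form: [[x, y, z, ax, ay, az, grip], ...]. A call has exactly 10 rows; each row is the pose to reach, as a shift and turn from the pose commanded when the call began; what a row does not reach only later rows make up. A row lasts 1/8 s, in which the tool goes at most 62.5 mm and 10.7 degrees, less where a joint would pass 70% of its speed; a pose out of reach is approached as far as the arm can. A call with a number of a shift or a turn outside -1 to 1 is refused whole. A call with a gripper value outside its range is refused whole. The fingers move at their own pace and stop on an object; "grip_force" is the grip in N (left out, the last holds). Time passes only in rows, so rows that repeat a pose let the fingers close, or fill a call up. It gives the time, the measured TCP pose, the force and the opening at its end, in the units of the state.
- manip.read_state(): the state, without advancing time (a new reading comes with each control period).
- camera(name): name is "side" or "top"; returns a dict with "pixels" (420x560x3 uint8, blue, green, red), "vertical_fov" (degrees; the focal length in pixels is half the picture's height over the tangent of half this angle, whatever the lens; pixels are square), "cx", "cy" (the principal point, pixels), "rvec" (rotation vector, rad) and "tvec" (3), from world to camera coordinates, as OpenCV has them. Camera axes: x right, y down, z forward; pixel columns grow to the right and rows downward; lengths in mm; the calibration is good to about 2 mm. A picture is of the moment at which its call begins. There is no depth.
- manip.sign_off(): hands the job in, once; it reports no verdict.
The state is a dict: "clock": time; "joints": joint angles; "qd": joint speeds; "effort": joint torques, N m; "eef_pos": TCP position; "eef_rot": TCP orientation; "wrist_force": force on the tool from outside, world axes, zero at the start; "moment": the same for the moment, N m; "finger_gap": finger opening in mm.
Only numpy, scipy, OpenCV 4.12 (cv2) and the standard library are available. Lean on these libraries where they do the work, as an engineer would, in place of code of your own. Each camera call takes 0.05 s, during which the arm holds its last target.

## Task

The small plain carton stands on end in one bay of the low two-bay tray. Lift it out, stand it on end on the open bench and let go, then tip it over so that it lies on the bench on one of its two broad sides, and let go of it. Take it up again, set it lengthwise on the rollers at the upper end of the sloped roller track and let go there, so that it rolls down by itself to the stop; leave all the other things where they are.

Things in the scene. Friction and masses are not known exactly. Their poses are not given: they have to be found in the camera images.
- carton_mid (a point): Centre of the small light-grey cardboard carton, a solid block of 60 x 90 x 45 mm, about 0.12 kg, loose. Own x is the 60 mm direction, y the 90 mm direction (upright at the start, either end may count as up), z the 45 mm direction; the two broad sides (60 x 90 mm) are the faces square to z. At the start it stands on end in one of the tray's two bays, 5 mm above the bench.
- carton: The same carton; origin in the middle of one broad side (22.5 mm along -z from the centre), same axes.
- tray: Low open grey tray fixed to the bench, 96 mm (x) by 190 mm (y), 40 mm high, walls and floor 5 mm, split by a wall into two bays side by side, centred 47.5 mm either side of its middle along y. Origin under its centre, z up. The carton stands in one bay, the solder spool in the other. The bench between robot and tray is open, save for the roll of amber tape and, far left, the black tape.
- track: Sloped roller track fixed to the bench, low end towards the robot: 12 free-turning grey rollers, 16 mm thick, 74 mm long, 25 mm apart, between two aluminium side rails (4 mm thick, 76 mm apart inside) that rise 8 mm above the roller tops; slope 0.14 rad (8 degrees). A carton let go on the rollers rolls down by itself within about 2 s. Origin on the bench under its middle, x level towards the high end, z up.
- track_stop (a point): Point on the plane of the roller tops, mid-way between the rails, at the inner face of the stop, a plate that rises 24 mm above the roller tops across the low end. x points up the slope along the track, y to the left across it, z square to the roller tops. A carton at the stop has its centre 45 mm from it along x.
- track_load (a point): Point on the plane of the roller tops, mid-way between the rails, 240 mm up the slope from the stop: a good place for the carton's centre to be above when it is let go. Same axes as the stop point. The rails end 80 mm farther up the slope.
- spool: Solder spool, 54 mm across and 36 mm high, upright in the other bay; loose, must not be moved. Origin under its centre.
- kapton: Flat roll of amber tape, 64 mm across and 12 mm high, lying on the bench in front of the track or tray; loose, must not be moved. Origin under its centre.
- black_tape: Roll of black tape, 68 mm across and 19 mm high, lying on the bench at the front left; loose, must not be moved. Origin under its centre.
- big_carton: The larger brown carton, 85 x 120 x 60 mm, lying behind the tray; loose, must not be moved. Origin under its centre.
Mind the look-alikes: they are no part of the job. Leave any green look-alike of the carton alone.

How it is judged:
By the outcome, as a careful person would: the job done as asked, in the order asked, and still so for the second after the job is handed in, with the robot touching nothing.
It also fails if it takes over 72 s, if anything falls off the work surface, if the arm or the gripper's body presses on something with over 40 N, if the wrist force passes 120 N, or if a joint passes its speed limit or range.

## Working session

There is one attempt and no reset: what is moved stays moved. The work goes in short steps, Python scripts to look and compute and a tool call to move; the robot and the scene stay as the last step left them, time stands still between calls to the robot, and variables do not carry over. Pictures are saved under pics/ and viewed, and the job is handed in when it is done.

Besides the shell and the picture viewer there is one more tool, called after "Request:" as name(argument=value, ...) on one line, values as JSON. jog_arm: Moves the arm, as the interface text tells. Its arguments: {"type":"object","properties":{"commands":{"type":"array","items":{"type":"array","items":{"type":"number"}}},"grip_force":{"type":"number"}},"required":["commands"]}

```bash
mkdir -p pics; cat > h.py <<'E'
import numpy as np, cv2
from cell import manip, camera
def snap(n,f=None):
    c=camera(n); 
    if f: cv2.imwrite('pics/'+f,c['pixels'])
    h=c['pixels'].shape[0]; c['f']=h/2/np.tan(np.radians(c['vertical_fov'])/2)
    c['R']=cv2.Rodrigues(np.array(c['rvec'],float))[0]; c['t']=np.array(c['tvec'],float).ravel()
    return c
def ray(c,u,v):
    d=c['R'].T@np.array([(u-c['cx'])/c['f'],(v-c['cy'])/c['f'],1]); return -c['R'].T@c['t'],d/np.linalg.norm(d)
def onz(c,u,v,z):
    o,d=ray(c,u,v); return o+d*(z-o[2])/d[2]
def proj(c,p):
    q=c['R']@np.array(p,float)+c['t']; return np.array([c['cx']+c['f']*q[0]/q[2],c['cy']+c['f']*q[1]/q[2]])
E
python3 - <<'E'
from h import *
for n in('side','top'):
    c=snap(n,n+'0.png'); print(n,c['vertical_fov'],c['cx'],c['cy'],-c['R'].T@c['t'])
    print([k for k in c])
print(manip.read_state())
E
```

```text
side 49.08501821579998 274.8961239521594 209.03589369231779 [110.16900922 728.57202637 713.40139926]
['pixels', 'vertical_fov', 'cx', 'cy', 'rvec', 'tvec', 'f', 'R', 't']
top 49.2906957575446 278.92545341531496 213.03061635052933 [ 334.35638826    9.51607662 1241.50035857]
['pixels', 'vertical_fov', 'cx', 'cy', 'rvec', 'tvec', 'f', 'R', 't']
{'clock': 0.1, 'joints': array([-1.21359932e+00,  3.00396679e-01,  1.52150526e+00, -1.38847544e-05,
        1.32070252e+00, -6.66007728e-02]), 'qd': array([ 4.13408165e-04, -9.44302882e-04, -1.33963860e-03,  3.60589118e-05,
       -1.60385299e-04,  7.32828043e-04]), 'effort': array([-1.09385746e-03, -5.32650983e+01, -3.53287089e+01,  7.08416943e-02,
        2.34944432e-02, -6.03527656e-05]), 'eef_pos': array([ 226.08653302, -501.12955784,  204.95922808]), 'eef_rot': array([-3.14058220e+00, -5.39174334e-05,  4.23801197e-01]), 'wrist_force': array([-0.20004555,  0.01881843,  0.07200726]), 'moment': array([0.01551009, 0.00368259, 0.01391117]), 'finger_gap': 93.73292855939242}
```

View pics/side0.png

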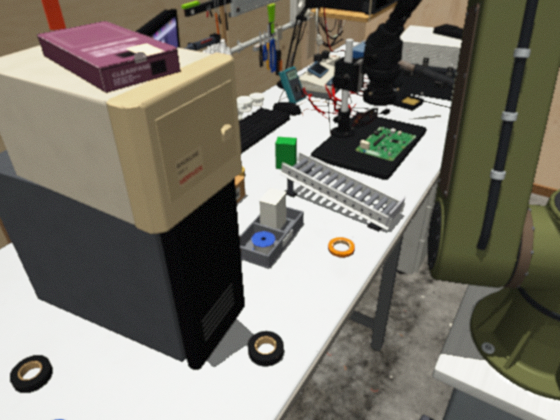

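View pics/top0.png

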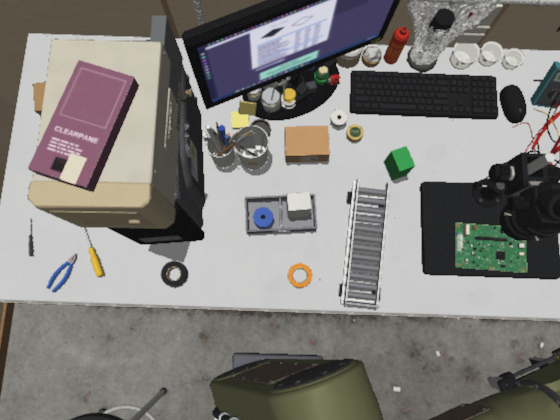

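The carton candidates are the light-grey block in the tray's right bay (top 299,205; side 273,208) and the green block (top 400,162; side 286,152). The grey one in the tray fits the description, and I'll confirm it in an enlarged crop.

```bash
python3 - <<'E'
import cv2,numpy as np
t=cv2.imread('pics/top0.png')[170:320,230:400]; s=cv2.imread('pics/side0.png')[180:275,225:415]
cv2.imwrite('pics/topc.png',cv2.resize(t,None,fx=4,fy=4,interpolation=cv2.INTER_CUBIC))
cv2.imwrite('pics/sidec.png',cv2.resize(s,None,fx=4,fy=4,interpolation=cv2.INTER_CUBIC))
E
```

```text
(no output)
```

View pics/topc.png

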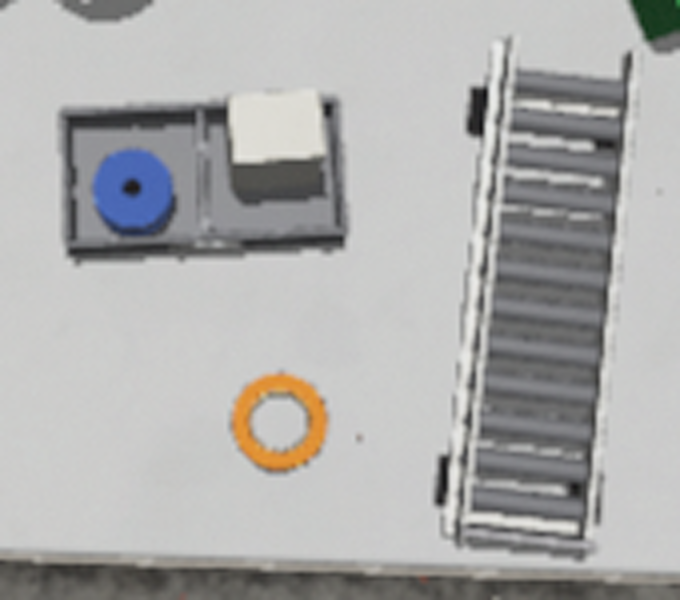

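View pics/sidec.png

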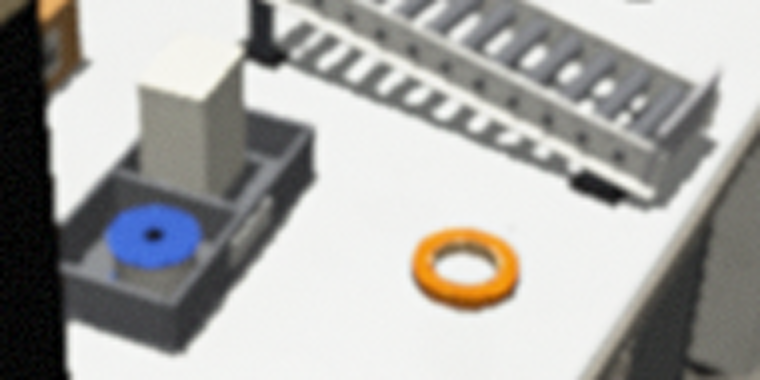

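The crops confirm it: a plain light-grey block standing upright in the right-hand bay (top-face corners at about 287–312, 192–211 in the full top view), with the blue spool in the left bay. Next I measure everything.

```bash
python3 - <<'E'
from h import *
c=snap('top'); s=snap('side')
img=c['pixels'].astype(int)
# carton top face
T=lambda p:(p[0]/4+230,p[1]/4+170)
S=lambda p:(p[0]/4+225,p[1]/4+180)
g=img.min(2); 
m=((g>208)).astype(np.uint8); 
sub=np.zeros_like(m); sub[188:214,284:316]=m[188:214,284:316]
n,l,st,ce=cv2.connectedComponentsWithStats(sub); k=1+np.argmax(st[1:,4]); print(st[k],ce[k])
print('cartoncorners',[np.round(onz(c,*T(p),95)[:2],1) for p in [(229,93),(320,89),(327,155),(231,164)]])
print('side corners',[np.round(onz(s,*S(p),95)[:2],1) for p in [(139,84),(181,38),(243,45),(204,97)]])
print('tray40',[np.round(onz(c,*T(p),40)[:2],1) for p in [(60,106),(340,97),(347,241),(70,255)]])
print('spool',onz(c,*T((132,187)),41)[:2],'kapton',onz(c,*T((280,422)),12)[:2],onz(s,*S((466,265)),12)[:2])
def tri(a,b):
    o1,d1=ray(c,*a);o2,d2=ray(s,*b)
    A=np.stack([d1,-d2],1);x=np.linalg.lstsq(A,o2-o1,rcond=None)[0]
    p,q=o1+d1*x[0],o2+d2*x[1]; return np.round((p+q)/2,1),round(np.linalg.norm(p-q),1)
print('black',onz(c,174,274,19))
for nm,z in [('bigc',60)]: print(nm,[np.round(onz(c,u,v,z)[:2]) for u,v in [(285,127),(329,127),(329,160),(285,160)]])
print('green',onz(c,400,162,90)[:2], 'bench edge',onz(c,240,308,0)[:2])
cv2.imwrite('pics/sidetrack.png',cv2.resize(s['pixels'][145:240,270:415],None,fx=5,fy=5,interpolation=cv2.INTER_CUBIC))
cv2.imwrite('pics/toptrack.png',cv2.resize(c['pixels'][172:316,330:400],None,fx=4,fy=4,interpolation=cv2.INTER_CUBIC))
E
```

```text
[288 192  22  18 331] [298.64350453 200.80362538]
cartoncorners [array([636.1,  -8.2]), array([640.7, -67. ]), array([597. , -72.3]), array([589.1, -10.8])]
side corners [array([6.277e+02, 5.000e-01]), array([633.1, -53.6]), array([596.5, -66.3]), array([587.7,  -7.8])]
tray40 [array([637.7, 105. ]), array([650.2, -84.3]), array([551.3, -90.5]), array([535.8,  93.5])]
spool [583.1260238   54.08873934] kapton [432.27590753 -49.85736882] [429.36546368 -40.76399519]
black [424.86732226 284.77419607  19.        ]
bigc [array([833.,   3.]), array([ 838., -118.]), array([ 742., -119.]), array([738.,  -0.])]
green [ 732.52364684 -303.57850989] bench edge [342.35091393 106.90629088]
```

View pics/sidetrack.png

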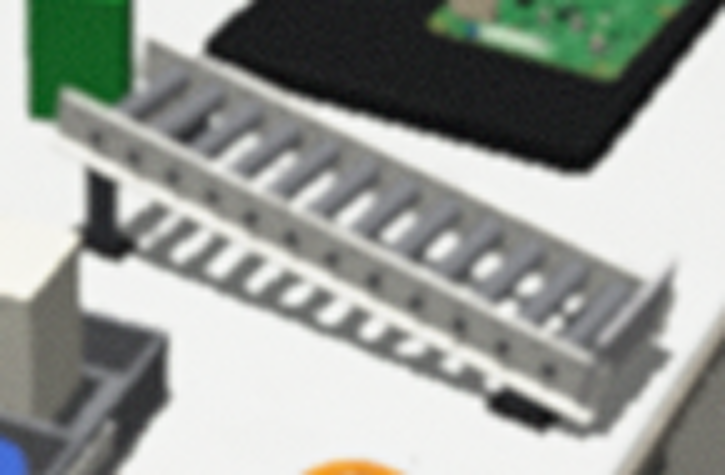

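View pics/toptrack.png

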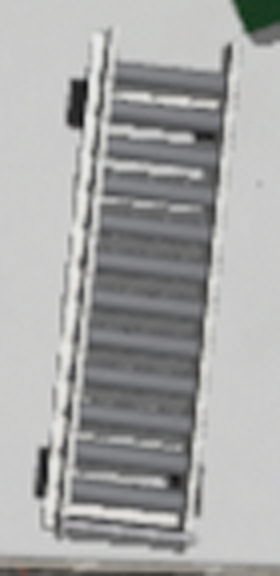

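```bash
python3 - <<'E'
from h import *
c=snap('top'); s=snap('side')
def tri(a,b):
    o1,d1=ray(c,*a);o2,d2=ray(s,*b)
    x=np.linalg.lstsq(np.stack([d1,-d2],1),o2-o1,rcond=None)[0]
    p,q=o1+d1*x[0],o2+d2*x[1]; return np.round((p+q)/2,1),np.round(p-q,1)
def cen(cam,lo,hi,box):
    h=cv2.cvtColor(cam['pixels'],cv2.COLOR_BGR2HSV); m=cv2.inRange(h,lo,hi); z=np.zeros_like(m); x0,y0,x1,y1=box; z[y0:y1,x0:x1]=m[y0:y1,x0:x1]
    cnt=max(cv2.findContours(z,0,2)[0],key=cv2.contourArea); M=cv2.fitEllipse(cnt); return M
ka=cen(c,(8,120,120),(22,255,255),(280,255,320,295)); kb=cen(s,(8,120,120),(22,255,255),(320,225,365,265))
print(ka,kb,onz(c,*ka[0],10),onz(s,*kb[0],10),tri(ka[0],kb[0]))
ka=cen(c,(100,100,60),(130,255,255),(245,200,285,235)); kb=cen(s,(100,100,60),(130,255,255),(245,225,285,255))
print(ka,kb,onz(c,*ka[0],41),onz(s,*kb[0],41),tri(ka[0],kb[0]))
T=lambda p:((p[0]+.5)/4-.5+330,(p[1]+.5)/4-.5+172)
S=lambda p:((p[0]+.5)/5-.5+270,(p[1]+.5)/5-.5+145)
for nm,a,b in [('left rail hi top',(108,30),(66,90)),('right rail hi top',(233,45),(153,43)),('stop right top',(192,543),(672,265)),('stop left top',(62,543),(592,360)),
  ('right rail lo',(198,512),(640,283))]:
    print(nm,T(a),tri(T(a),S(b)))
for k in ('top','side'):
    cc=c if k=='top' else s; print(k,cc['R'].round(3).tolist())
E
```

```text
((299.5262451171875, 275.0285949707031), (22.518253326416016, 22.9528751373291), 172.0360870361328) ((341.01776123046875, 246.5522003173828), (18.604013442993164, 26.335426330566406), 96.9538345336914) [433.64725813 -48.65917616  10.        ] [430.76672481 -41.39386467  10.        ] (array([434.1, -49. ,   3. ]), array([0.2, 0.1, 0. ]))
((263.001708984375, 217.40818786621094), (18.971338272094727, 20.625673294067383), 159.07012939453125) ((262.9245300292969, 238.49627685546875), (15.733999252319336, 23.58393096923828), 88.6871109008789) [581.32730592  54.01343645  41.        ] [582.33908958  58.90276524  41.        ] (array([583.5,  54.8,  37.2]), array([-2.6, -1.3, -0.6]))
left rail hi top (356.625, 179.125) (array([ 681.2, -189.2,   89.1]), array([1.3, 0.6, 0.3]))
right rail hi top (387.875, 182.875) (array([ 676. , -273.6,   79.3]), array([2.4, 1.1, 0.5]))
stop right top (377.625, 307.375) (array([ 356.3, -246.6,   53.8]), array([-3.1, -0.9,  0.1]))
stop left top (345.125, 307.375) (array([ 359.2, -163.4,   45.6]), array([-14. ,  -4.4,   0.4]))
right rail lo (379.125, 299.625) (array([ 375. , -256.3,   30.6]), array([ 0.,  0., -0.]))
top [[0.032, -0.999, 0.005], [-0.977, -0.032, -0.212], [0.212, 0.002, -0.977]]
side [[-0.845, -0.535, -0.02], [-0.299, 0.503, -0.811], [0.444, -0.679, -0.584]]
```

```bash
python3 - <<'E'
from h import *
c=snap('top'); s=snap('side')
def face(cam,box,thr):
    g=cam['pixels'].min(2); x0,y0,x1,y1=box; z=np.zeros_like(g); z[y0:y1,x0:x1]=(g[y0:y1,x0:x1]>thr)*255
    n,l,st,ce=cv2.connectedComponentsWithStats(z); k=1+np.argmax(st[1:,4])
    cnt=cv2.findContours((l==k).astype(np.uint8),0,2)[0][0]; return ce[k],st[k],cnt
for nm,cam,box in(('top',c,(282,188,318,213)),('side',s,(255,182,292,210))):
  for thr in (190,205,215):
    ce,st,cnt=face(cam,box,thr); 
    w=np.array([onz(cam,*p[0],95)[:2] for p in cnt],np.float32); r=cv2.minAreaRect(w)
    print(nm,thr,ce.round(1),st,onz(cam,*ce,95).round(1),r)
print(c['pixels'][186:216,298].tolist()); print(c['pixels'][202,280:318].min(1).tolist())
print(onz(c,203,240,0),onz(s,195,362,0),onz(s,243,305,0),onz(s,243,300,0))
E
```

```text
top 190 [299.8 197.3] [282 188  36  25 571] [626.4 -40.9  95. ] ((620.171630859375, -40.0035514831543), (63.76737976074219, 90.80998229980469), 0.8190423846244812)
top 205 [298.6 200.7] [288 192  23  18 339] [617.1 -38.   95. ] ((617.6908569335938, -38.12306213378906), (43.124366760253906, 55.004730224609375), 6.579782485961914)
top 215 [290.7 208.8] [289 208   5   2   6] [595.  -18.1  95. ] ((594.6915893554688, -18.665943145751953), (10.592169761657715, 2.5552167892456055), 77.494384765625)
side 190 [268.7 192.2] [255 182  32  28 644] [629.9 -41.5  95. ] ((621.3331909179688, -33.38520812988281), (77.76432800292969, 115.99606323242188), 31.207807540893555)
side 205 [268.6 192.1] [255 182  32  28 629] [630.6 -42.   95. ] ((621.3331909179688, -33.385284423828125), (77.76432800292969, 115.99608612060547), 31.207918167114258)
side 215 [268.4 192. ] [255 182  31  28 613] [631.1 -42.2  95. ] ((622.349853515625, -32.84405517578125), (75.26022338867188, 116.00106811523438), 31.308761596679688)
[[203, 204, 203], [204, 204, 204], [203, 203, 203], [202, 202, 203], [202, 203, 202], [201, 202, 201], [193, 194, 194], [197, 204, 206], [213, 220, 221], [212, 219, 221], [211, 219, 220], [212, 219, 220], [212, 219, 221], [211, 219, 221], [213, 220, 222], [214, 220, 222], [214, 220, 222], [213, 220, 221], [213, 220, 222], [212, 220, 221], [211, 219, 220], [212, 219, 220], [213, 219, 221], [185, 192, 195], [117, 123, 123], [78, 82, 82], [78, 83, 83], [79, 81, 83], [78, 81, 82], [79, 82, 83]]
[131, 91, 119, 145, 146, 135, 104, 145, 199, 214, 213, 213, 213, 214, 212, 212, 211, 213, 214, 212, 211, 212, 212, 212, 210, 211, 211, 211, 212, 213, 179, 145, 104, 103, 128, 177, 201, 203]
[521.23008626 217.22471051   0.        ] [521.86773152 376.92375561   0.        ] [527.29067949 218.91625552   0.        ] [ 5.35358092e+02  2.07628644e+02 -1.13686838e-13]
```

Request:
jog_arm(commands=[[0.03, 0.035, 0, 0, 0, -0.01, 1], [0.08, 0.09, 0, 0, 0, -0.03, 1], [0.13, 0.15, 0, 0, 0, -0.05, 1], [0.17, 0.2, 0, 0, 0, -0.07, 1], [0.21, 0.25, 0, 0, 0, -0.09, 1], [0.25, 0.3, 0, 0, 0, -0.11, 1], [0.29, 0.35, 0, 0, 0, -0.13, 1], [0.33, 0.39, 0, 0, 0, -0.15, 1], [0.365, 0.435, 0, 0, 0, -0.159, 1], [0.389, 0.464, 0, 0, 0, -0.159, 1]], grip_force=15)

```text
clock: 1.65
eef_pos: [616.3, -35.4, 205.5]
eef_rot: [3.141, -0.0, 0.091]
wrist_force: [0.3, -0.7, 0.0]
finger_gap: 94.3
```

```bash
cat >> h.py <<'E'
def crop(n,f,box,k):
    c=snap(n); x0,y0,x1,y1=box; cv2.imwrite('pics/'+f,cv2.resize(c['pixels'][y0:y1,x0:x1],None,fx=k,fy=k,interpolation=cv2.INTER_CUBIC)); return c
E
python3 - <<'E'
from h import *
s=crop('side','s1.png',(200,80,400,230),4)
c=crop('top','t1.png',(220,120,360,270),4)
for p in ([616,-35,205],[616,12,205],[616,-82,205],[617,-38,95]): print(proj(s,p).round(1),proj(c,p).round(1))
E
```

```text
[270.9 154.9] [299.5 190. ]
[259.3 163.9] [279.5 189.3]
[281.8 146.3] [319.6 190.6]
[272.4 194.4] [298.6 200.8]
```

View pics/s1.png

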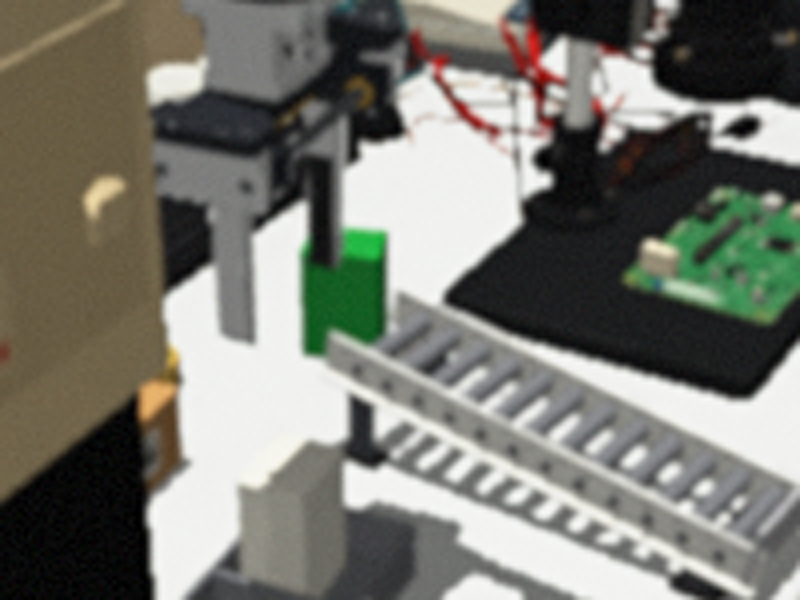

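View pics/t1.png

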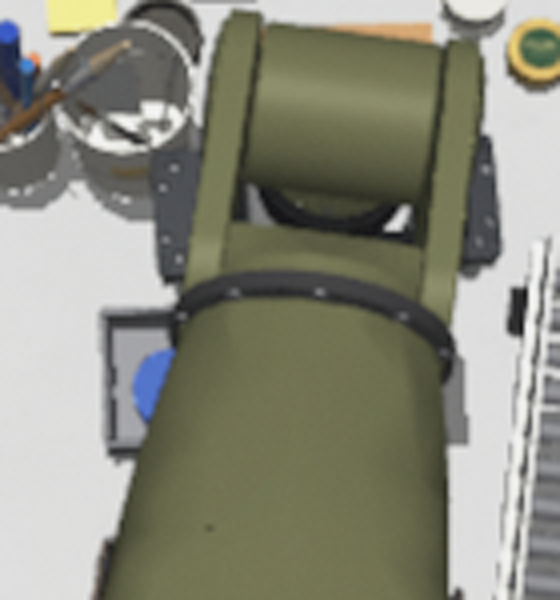

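The side view shows the open fingers (tips at 259,164 and 281,146) straddling the carton (top face around 273,196). I'll descend and grip.

Request:
jog_arm(commands=[[0, -0.001, -0.03, 0, 0, 0, 1], [0, -0.002, -0.07, 0, 0, 0, 1], [0, -0.002, -0.11, 0, 0, 0, 1], [0, -0.002, -0.135, 0, 0, 0, 1], [0, -0.002, -0.148, 0, 0, 0, 1], [0, -0.002, -0.152, 0, 0, 0, 1], [0, -0.002, -0.152, 0, 0, 0, 0], [0, -0.002, -0.152, 0, 0, 0, 0], [0, -0.002, -0.152, 0, 0, 0, 0], [0, -0.002, -0.152, 0, 0, 0, 0]], grip_force=15)

```text
clock: 3.0
eef_pos: [615.3, -39.3, 53.8]
eef_rot: [3.142, -0.001, 0.091]
wrist_force: [-0.6, 1.4, 1.9]
finger_gap: 59.8
```

Request:
jog_arm(commands=[[0, 0, 0.01, 0, 0, 0, 0], [0, 0, 0.03, 0, 0, 0, 0], [0, 0, 0.06, 0, 0, 0, 0], [0, 0, 0.09, 0, 0, 0, 0], [-0.01, 0.005, 0.11, 0, 0, -0.01, 0], [-0.035, 0.015, 0.12, 0, 0, -0.02, 0], [-0.07, 0.035, 0.12, 0, 0, -0.03, 0], [-0.11, 0.055, 0.12, 0, 0, -0.043, 0], [-0.15, 0.075, 0.12, 0, 0, -0.043, 0], [-0.19, 0.095, 0.12, 0, 0, -0.043, 0]])

```text
clock: 4.25
eef_pos: [424.0, 56.2, 174.7]
eef_rot: [-3.141, -0.002, 0.001]
wrist_force: [0.8, 0.1, -0.6]
finger_gap: 60.4
```

```bash
python3 - <<'E'
from h import *
s=crop('side','s2.png',(200,120,400,270),4)
E
```

```text
(no output)
```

View pics/s2.png

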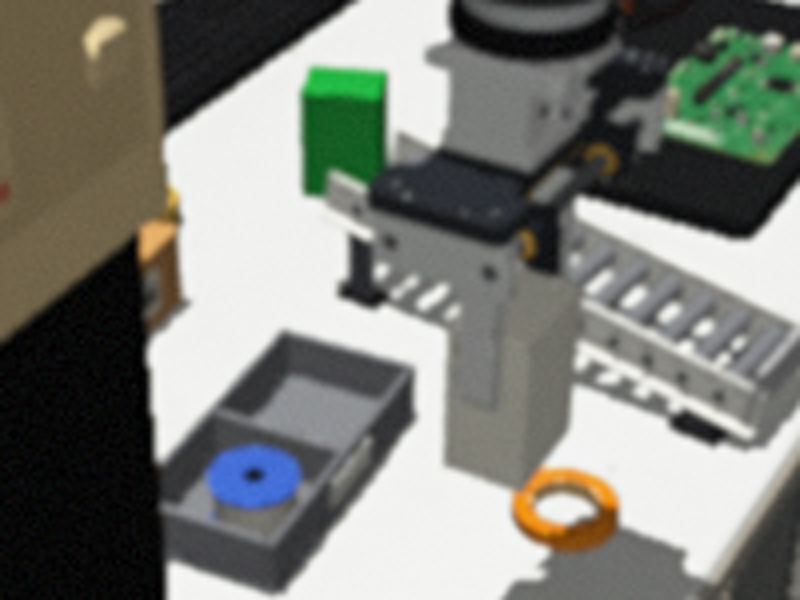

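The picture shows the carton hanging upright in the grip (side 330,212), the tray's right bay empty, and the spool and amber tape undisturbed. I'll lower it to the bench.

Request:
jog_arm(commands=[[-0.01, 0.006, -0.01, 0, 0, 0, 0], [-0.02, 0.013, -0.03, 0, 0, 0, 0], [-0.027, 0.018, -0.06, 0, 0, 0, 0], [-0.029, 0.019, -0.085, 0, 0, 0, 0], [-0.029, 0.019, -0.105, 0, 0, 0, 0], [-0.029, 0.019, -0.115, 0, 0, 0, 0], [-0.029, 0.019, -0.12, 0, 0, 0, 0], [-0.029, 0.019, -0.122, 0, 0, 0, 0], [-0.029, 0.019, -0.124, 0, 0, 0, 0], [-0.029, 0.019, -0.125, 0, 0, 0, 0]])

```text
clock: 5.55
eef_pos: [396.4, 74.7, 48.7]
eef_rot: [-3.142, -0.001, 0.001]
wrist_force: [-3.8, -0.4, 17.2]
finger_gap: 60.3
```

```bash
python3 - <<'E'
from h import *
s=crop('side','s3.png',(260,160,420,280),5)
print(manip.read_state())
E
```

```text
{'clock': 5.6, 'joints': array([ 9.53558175e-02,  1.98578588e-01,  2.06608795e+00, -3.42528956e-05,
        8.76230706e-01,  1.66542059e+00]), 'qd': array([ 2.36458910e-05,  6.38528009e-04,  1.16231275e-03, -1.08946494e-03,
       -1.22132278e-03, -4.79060430e-04]), 'effort': array([ 1.43355349e-02, -3.83564436e+01, -2.65699571e+01,  3.79967527e-02,
       -2.48321956e-01,  4.41148848e-05]), 'eef_pos': array([396.43487743,  74.67724048,  48.80172366]), 'eef_rot': array([-3.14155316e+00, -6.94790972e-04,  7.53450980e-04]), 'wrist_force': array([ 0.33558638, -0.36275638, -1.56289461]), 'moment': array([-0.03372147,  0.02368978, -0.05849251]), 'finger_gap': 59.89825660410237}
```

View pics/s3.png

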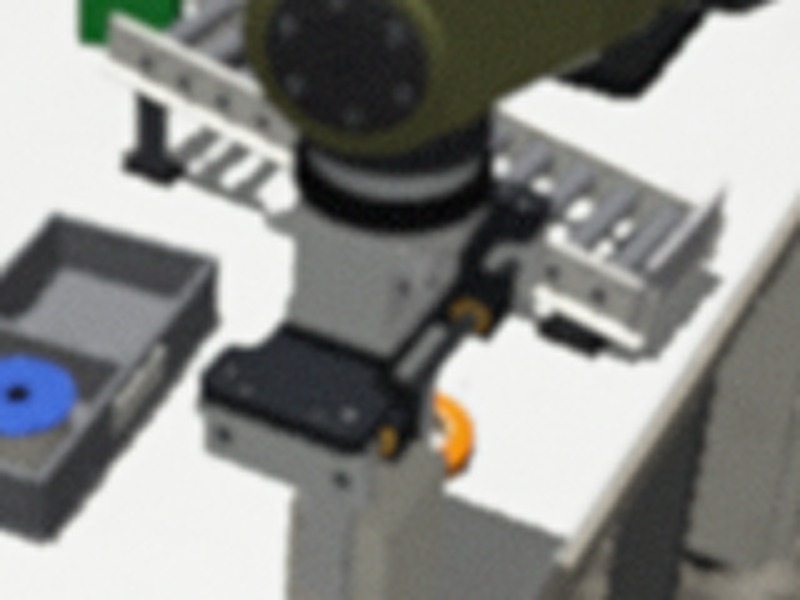

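Request:
jog_arm(commands=[[0, 0, 0, 0, 0, 0, 0.75], [0, 0, 0, 0, 0, 0, 1], [0, 0, 0, 0, 0, 0, 1], [0, 0, 0.01, 0, 0, 0, 1], [0, 0, 0.03, 0, 0, 0, 1], [0, 0, 0.06, 0, 0, 0, 1], [0, 0, 0.09, 0, 0, 0, 1], [-0.02, 0, 0.1, 0, 0, 0, 1], [-0.045, 0, 0.1, 0, 0, 0, 0.5], [-0.056, 0, 0.1, 0, 0, 0, 0]])

```text
clock: 6.85
eef_pos: [339.5, 74.7, 149.0]
eef_rot: [-3.141, -0.001, 0.001]
wrist_force: [0.6, -0.4, 0.1]
finger_gap: 77.2
```

```bash
python3 - <<'E'
from h import *
s=crop('side','s4.png',(240,150,440,300),4)
E
```

```text
(no output)
```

View pics/s4.png

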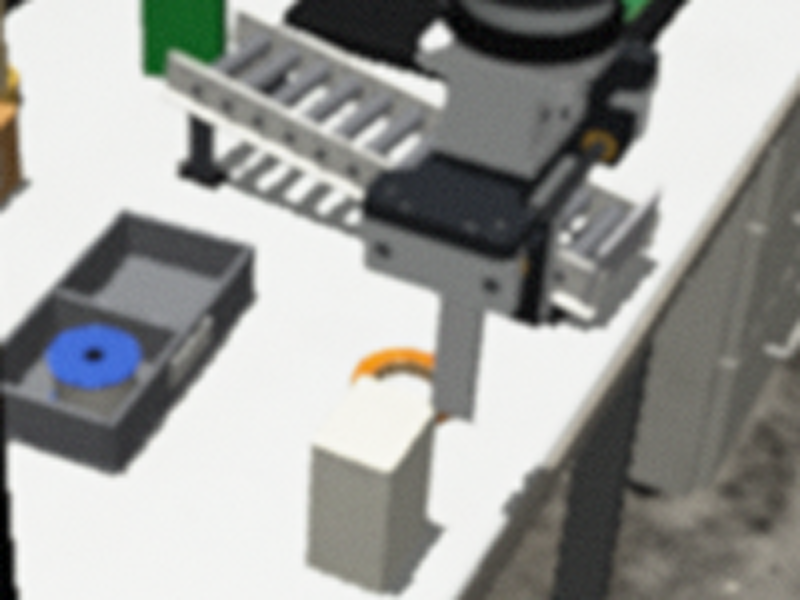

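The side view shows the carton standing free on the bench (top face around 333,255) with the gripper clear of it. I'll push it over with the shut fingers, near its top.

Request:
jog_arm(commands=[[0, 0, -0.02, 0, 0, 0, 0], [0, 0, -0.045, 0, 0, 0, 0], [0, 0, -0.065, 0, 0, 0, 0], [0, 0, -0.07, 0, 0, 0, 0], [0, 0, -0.07, 0, 0, 0, 0], [0.008, 0, -0.07, 0, 0, 0, 0], [0.016, 0, -0.07, 0, 0, 0, 0], [0.022, 0, -0.07, 0, 0, 0, 0], [0.027, 0, -0.07, 0, 0, 0, 0], [0.032, 0, -0.07, 0, 0, 0, 0]])

```text
clock: 8.15
eef_pos: [372.4, 74.7, 78.4]
eef_rot: [3.142, 0.0, 0.001]
wrist_force: [-0.8, 1.4, 0.0]
finger_gap: 0.4
```

Request:
jog_arm(commands=[[0.005, 0, 0, 0, 0, 0, 0], [0.01, 0, 0, 0, 0, 0, 0], [0.015, 0, 0, 0, 0, 0, 0], [0.02, 0, 0, 0, 0, 0, 0], [0.025, 0, 0, 0, 0, 0, 0], [0.03, 0, 0, 0, 0, 0, 0], [0.035, 0, 0, 0, 0, 0, 0], [0.039, 0, 0, 0, 0, 0, 0], [0.039, 0, 0, 0, 0, 0, 0], [0.039, 0, 0, 0, 0, 0, 0]])

```text
clock: 9.4
eef_pos: [411.0, 74.7, 78.4]
eef_rot: [3.142, 0.0, 0.001]
wrist_force: [-0.0, -0.1, -0.4]
finger_gap: 0.5
```

```bash
python3 - <<'E'
from h import *
s=crop('side','s5.png',(240,150,440,300),4)
E
```

```text
(no output)
```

View pics/s5.png

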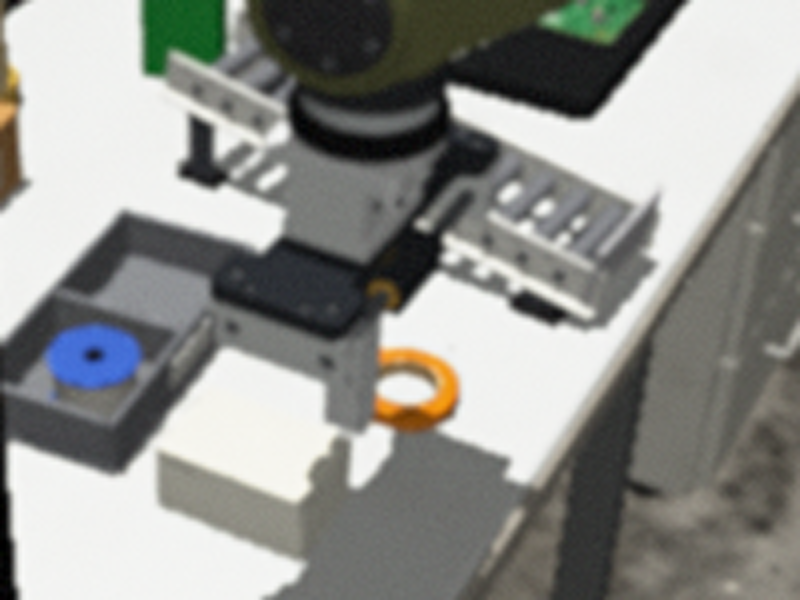

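It has tipped over and lies on a broad side, top-face corners around (279–327, 237–274). I'll raise the arm and swing it aside to measure.

Request:
jog_arm(commands=[[-0.01, 0, 0.02, 0, 0, 0, 0], [-0.01, 0, 0.05, 0, 0, 0, 0.5], [0, 0, 0.09, 0, 0, 0, 1], [0, -0.03, 0.11, 0, 0, 0, 1], [0, -0.07, 0.12, 0, 0, 0, 1], [0, -0.11, 0.12, 0, 0, 0, 1], [0, -0.16, 0.12, 0, 0, 0, 1], [0, -0.21, 0.12, 0, 0, 0, 1], [0, -0.24, 0.12, 0, 0, 0, 1], [0, -0.25, 0.12, 0, 0, 0, 1]])

```text
clock: 10.7
eef_pos: [410.9, -176.4, 198.3]
eef_rot: [-3.141, 0.0, -0.001]
wrist_force: [-0.4, 0.9, 0.3]
finger_gap: 87.1
```

```bash
python3 - <<'E'
from h import *
s=crop('side','s6.png',(240,200,390,300),5)
c=crop('top','t6.png',(230,170,400,320),4)
E
```

```text
(no output)
```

View pics/s6.png

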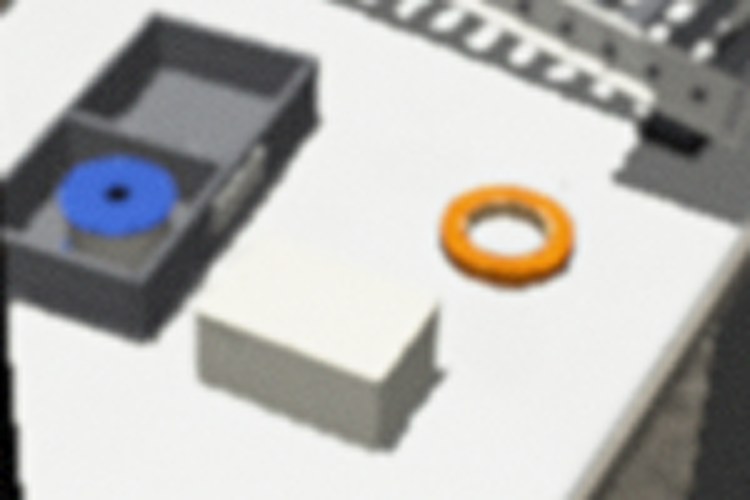

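View pics/t6.png

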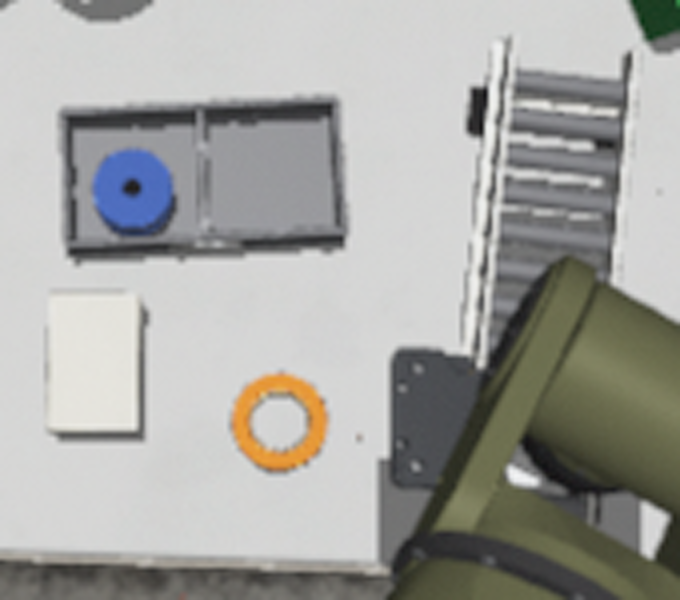

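```bash
python3 - <<'E'
from h import *
c=snap('top'); s=snap('side')
T=lambda p:((p[0]+.5)/4-.5+230,(p[1]+.5)/4-.5+170)
S=lambda p:((p[0]+.5)/5-.5+240,(p[1]+.5)/5-.5+200)
w=np.array([onz(c,*T(p),45)[:2] for p in [(47,290),(140,292),(140,434),(47,431)]]);print(w.round(1),w.mean(0))
w=np.array([onz(s,*S(p),45)[:2] for p in [(197,313),(270,240),(438,298),(380,382)]]);print(w.round(1),w.mean(0))
g=cv2.imread('pics/top0.png').min(2)
for r in range(184,308,3): print(r,' '.join('%3d'%x for x in g[r,338:394]))
E
```

```text
[[512.1 108.2]
 [512.8  46.9]
 [419.9  43.3]
 [419.9 103.7]] [466.17690789  75.54974239]
[[505.8 111.7]
 [503.3  54.3]
 [422.   50. ]
 [419.  108.3]] [462.53380715  81.08475853]
184 201 202 201 200 202 203 202 203 201 202 201 201 202 201 181 214 230 193 108 195 209 191 201 202 201 201 201 201 200 201 200 199 200 199 199 199 199 201 199 198 199 200 199 198 198 199 199 163 102  73 190 198 185 200 200 201
187 203 201 201 201 202 203 202 202 203 202 201 201 201 201 186 215 230 180  91 190 182 138 158 164 168 169 170 174 183 188 187 194 200 201 200 199 200 202 200 200 200 201 199 199 199 200 201 146  78 114 194 198 191 200 201 200
190 202 201 202 202 202 202 202 202 203 203 202 200 201 153 181 226 189 103 141 190 165 122 123 128 131 131 132 133 133 133 133 131 132 130 128 127 126 122 121 117 114 111 116 118 125 130 126 110  86 176 214 207 200 199 200 200
193 203 202 203 202 202 203 203 202 202 143  43  42  39  32 193 231 188 105 196 205 132  96 100  98  99  95  90  93  89  85  83  85  85  88  91  97  98 101 104 105 109 113 114 115 117 119 119 114  86 190 203 188 198 199 199 198
196 202 20
[... 7953 characters left out ...]
 203 202 202 203
301 203 202 156 191 216 153  77 132 135  95  75  89 100 101 117 139 149 150 168 183 186 185 190 200 205 205 215 220 220 220 219 220 220 220 214 208 154  77 143 201 184 167 193 201 203 201 200 202 201 201 200 203 203 202 202 203
304 203 202 181 163 160 127  91 132 125 106 117 121 135 141 138 147 155 160 167 168 179 181 164 157 154 151 149 148 151 152 143 123 109  99  90  77  74  73 166 196 196 201 202 201 201 202 202 202 201 202 202 204 203 203 202 202
307 201 202 202 202 203 202 180 187 202 180 161 161 162 161 162 162 159 161 161 134 107 109 107 107 109 109 109 108 108 109 108 103 104 108 106 111 112 108 137 149 160 183 198 203 203 203 204 202 202 203 203 202 202 201 202 203
```

```bash
python3 - <<'E'
from h import *
c=snap('top'); s=snap('side')
for z0 in (22,27,32):
  T=[]
  for zi,(u,v) in ((1,(372.5,190)),(1,(366.6,250)),(1,(363.05,286)),(0,(356.6,179.1)),(0,(387.9,182.9))):
    xs=360; z=60
    for _ in range(8):
      p=onz(c,u,v,z); z=z0+8+np.tan(.14)*(p[0]-xs)
    T.append(p.round(1).tolist())
  # stop top plate : left/right tops
  print(z0,T,[onz(c,u,v,z0+24).round(1).tolist() for u,v in ((345,304),(345,307),(377.6,304),(377.6,307.4))])
  # side projections of hi ends and low ends, for height check
  P=np.array(T[:3]); d=P[0]-P[2]; d/=np.linalg.norm(d); yaw=np.arctan2(d[1],d[0])
  x=np.array([np.cos(yaw),np.sin(yaw),0]);y=np.array([-x[1],x[0],0])
  hi=(np.array(T[3])+np.array(T[4]))/2; st=hi.copy(); st-=x*320*np.cos(.14)-np.array([0,0,-320*np.sin(.14)]) 
  print('yaw',yaw,'hi',hi,'lowrail',st,'side proj hiL',proj(s,T[3]),'hiR',proj(s,T[4]),'loL',proj(s,st+y*40),'loR',proj(s,st-y*40))
E
```

```text
22 [[658.5, -233.8, 72.1], [501.3, -221.0, 49.9], [408.4, -213.5, 36.8], [685.9, -191.1, 75.9], [678.5, -274.2, 74.9]] [[360.7, -165.2, 46.0], [353.2, -165.2, 46.0], [363.4, -248.8, 46.0], [354.8, -248.7, 46.0]]
yaw -0.08098998582755504 hi [ 682.2  -232.65   75.4 ] lowrail [ 366.36954541 -207.01482116   30.74620331] side proj hiL [281.49154412 166.02394833] hiR [299.06702392 154.15977587] loL [386.84234158 219.71979883] loR [400.79488691 204.31351534]
27 [[657.1, -232.8, 76.9], [500.6, -220.1, 54.8], [408.1, -212.6, 41.8], [684.5, -190.3, 80.7], [677.1, -273.0, 79.7]] [[360.6, -164.4, 51.0], [353.1, -164.5, 51.0], [363.2, -247.7, 51.0], [354.7, -247.6, 51.0]]
yaw -0.08094723235051103 hi [ 680.8  -231.65   80.2 ] lowrail [ 364.9684497  -206.02832403   35.54620331] side proj hiL [281.75555738 164.75554707] hiR [299.30328727 152.966832  ] loL [387.4837958  218.53429218] loR [401.45582893 203.12558269]
32 [[655.8, -231.7, 81.7], [499.9, -219.1, 59.7], [407.8, -211.7, 46.7], [683.0, -189.5, 85.5], [675.7, -271.9, 84.5]] [[360.5, -163.7, 56.0], [353.0, -163.7, 56.0], [363.1, -246.6, 56.0], [354.6, -246.5, 56.0]]
yaw -0.08047101126546088 hi [ 679.35 -230.7    85.  ] lowrail [ 363.50628394 -205.22873258   40.34620331] side proj hiL [282.05271916 163.48848015] hiR [299.55874686 151.75128713] loL [388.18893858 217.31058852] loR [402.16388524 201.89780092]
```

The carton lies at about (466, 75), yaw +0.04. The track axis has yaw −0.08, and its load point is near (601, −227.5), with the roller tops there at z ≈ 62 mm.

Request:
jog_arm(commands=[[0.005, 0.03, 0, 0, 0, 0.005, 1], [0.015, 0.08, 0, 0, 0, 0.01, 1], [0.03, 0.13, 0, 0, 0, 0.015, 1], [0.045, 0.18, 0, 0, 0, 0.02, 1], [0.055, 0.22, -0.02, 0, 0, 0.02, 1], [0.055, 0.245, -0.05, 0, 0, 0.02, 1], [0.055, 0.251, -0.08, 0, 0, 0.02, 1], [0.055, 0.251, -0.1, 0, 0, 0.02, 1], [0.055, 0.251, -0.11, 0, 0, 0.02, 1], [0.055, 0.251, -0.11, 0, 0, 0.02, 1]])

```text
clock: 12.25
eef_pos: [466.0, 75.9, 88.4]
eef_rot: [3.142, 0.0, 0.043]
wrist_force: [0.4, -0.5, 0.7]
finger_gap: 93.9
```

```bash
python3 - <<'E'
from h import *
s=crop('side','s7.png',(240,150,440,300),4)
E
```

```text
(no output)
```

View pics/s7.png

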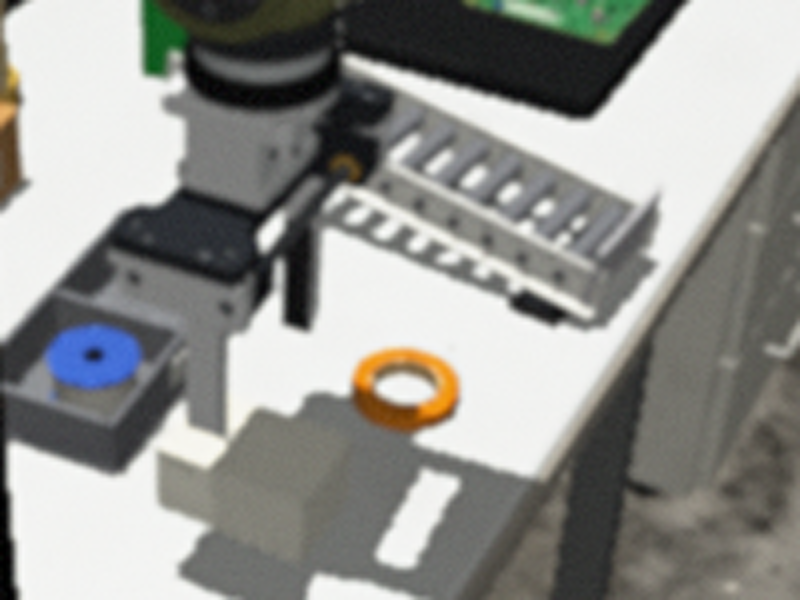

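Request:
jog_arm(commands=[[0, 0, -0.015, 0, 0, 0, 1], [0, 0, -0.035, 0, 0, 0, 1], [0, 0, -0.055, 0, 0, 0, 1], [0, 0, -0.068, 0, 0, 0, 1], [0, 0, -0.073, 0, 0, 0, 1], [0, 0, -0.073, 0, 0, 0, 0], [0, 0, -0.073, 0, 0, 0, 0], [0, 0, -0.073, 0, 0, 0, 0], [0, 0, -0.073, 0, 0, 0, 0], [0, 0, -0.073, 0, 0, 0, 0]])

```text
clock: 13.55
eef_pos: [466.3, 75.7, 15.7]
eef_rot: [-3.142, -0.0, 0.043]
wrist_force: [-0.7, -0.3, 3.7]
finger_gap: 60.5
```

Request:
jog_arm(commands=[[0, 0, 0.01, 0, 0, 0, 0], [0, 0, 0.03, 0, 0, 0, 0], [0, 0, 0.06, 0, 0, 0, 0], [0, 0, 0.09, 0, 0, 0, 0], [0, 0, 0.12, 0, 0, 0, 0], [0, -0.02, 0.14, 0, 0, 0, 0], [0.005, -0.04, 0.15, 0, 0, 0, 0], [0.02, -0.06, 0.15, 0, 0, 0, 0], [0.035, -0.08, 0.15, 0, 0, 0, 0], [0.05, -0.1, 0.15, 0, 0, 0, 0]])

```text
clock: 14.8
eef_pos: [516.4, -25.0, 166.0]
eef_rot: [3.142, -0.0, 0.043]
wrist_force: [0.4, -0.3, -2.4]
finger_gap: 59.8
```

```bash
python3 - <<'E'
from h import *
from scipy.spatial.transform import Rotation as R
a=R.from_euler('xyz',manip.read_state()['eef_rot']); t=R.from_euler('xyz',[np.pi,-.14,-.081])
print(np.degrees((t*a.inv()).as_rotvec())/120, np.array([598,-227.5,103])-manip.read_state()['eef_pos'])
E
```

```text
[-0.00125424 -0.06680851 -0.05894731] [  81.55459955 -202.48669159  -62.95705227]
```

Request:
jog_arm(commands=[[0.01, -0.02, 0, 0, -0.01, -0.01, 0], [0.025, -0.055, 0, 0, -0.02, -0.02, 0], [0.04, -0.095, 0, -0.001, -0.035, -0.03, 0], [0.055, -0.135, 0, -0.001, -0.05, -0.045, 0], [0.07, -0.17, -0.005, -0.001, -0.06, -0.055, 0], [0.08, -0.195, -0.015, -0.001, -0.067, -0.059, 0], [0.082, -0.2025, -0.03, -0.001, -0.067, -0.059, 0], [0.082, -0.2025, -0.05, -0.001, -0.067, -0.059, 0], [0.082, -0.2025, -0.06, -0.001, -0.067, -0.059, 0], [0.082, -0.2025, -0.063, -0.001, -0.067, -0.059, 0]])

```text
clock: 16.05
eef_pos: [598.0, -226.2, 102.0]
eef_rot: [-3.141, -0.14, -0.081]
wrist_force: [0.1, -1.0, -1.0]
finger_gap: 60.1
```

```bash
python3 - <<'E'
from h import *
s=crop('side','s8.png',(240,100,400,220),5)
c=crop('top','t8.png',(290,150,430,290),4)
E
```

```text
(no output)
```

View pics/s8.png

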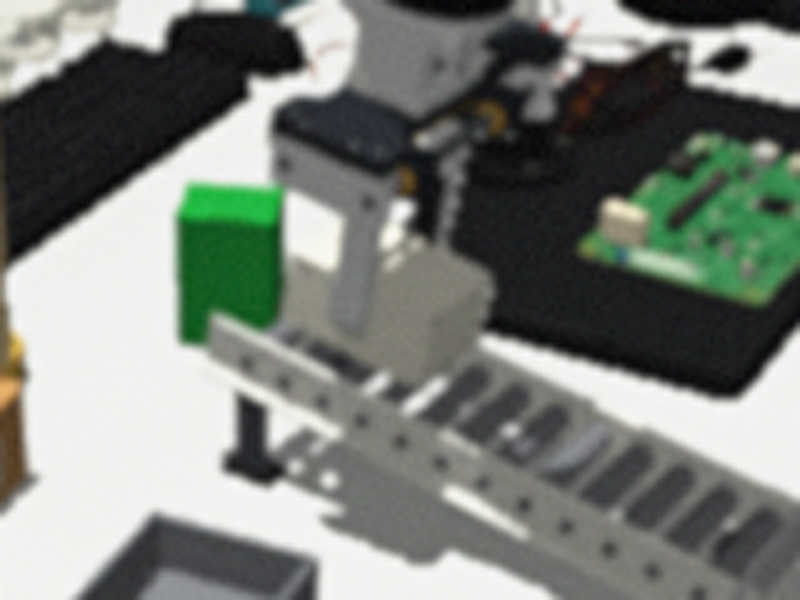

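View pics/t8.png

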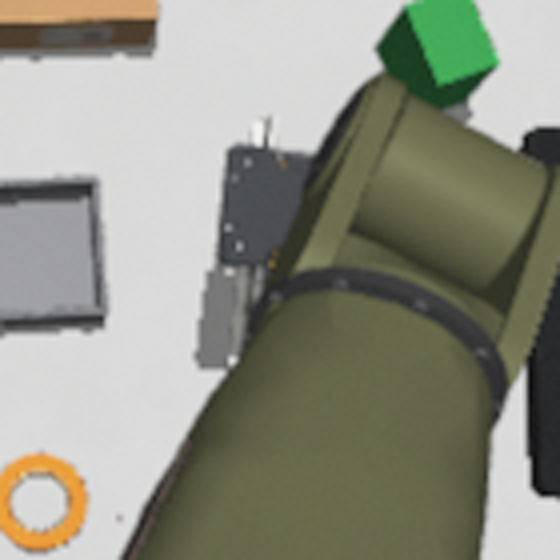

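```bash
python3 - <<'E'
from h import *
from scipy.spatial.transform import Rotation as R
s=snap('side'); st=manip.read_state(); print(st['eef_pos'])
A=R.from_euler('zyx',[-.081,-.14,0]).as_matrix()  # track axes
for nm,v in (('bot front L',(-45,30,-15.7)),('bot front R',(-45,-30,-15.7)),('bot back L',(45,30,-15.7)),('top front L',(-45,30,29.3)),('top front R',(-45,-30,29.3))):
    q=proj(s,st['eef_pos']+A@np.array(v)); print(nm,q.round(1),((q-[240,100]+.5)*5-.5).round(0))
for z0 in (22,25,28,31,34):
    o=np.array([601,-227.5,z0+33.5])
    o=o-A[:,2]*0
    print(z0,[((proj(s,o+A@np.array(v))-[240,100]+.5)*5-.5).round(0).tolist() for v in ((80,42,8),(-45,42,8),(80,-42,8),(0,42,8),(-75,42,8))])
E
```

```text
[ 598.39041295 -226.68169355  103.0494578 ]
bot front L [323.6 176.4] [420. 384.]
bot front R [335.5 167. ] [480. 337.]
bot back L [295.5 162.3] [279. 314.]
top front L [326.6 162.1] [435. 312.]
top front R [338.7 152.9] [495. 266.]
22 [[216.0, 334.0], [408.0, 433.0], [303.0, 274.0], [337.0, 396.0], [456.0, 458.0]]
25 [[216.0, 330.0], [408.0, 428.0], [303.0, 270.0], [337.0, 392.0], [457.0, 453.0]]
28 [[216.0, 325.0], [408.0, 423.0], [304.0, 265.0], [337.0, 387.0], [457.0, 448.0]]
31 [[216.0, 320.0], [408.0, 418.0], [304.0, 260.0], [337.0, 382.0], [457.0, 443.0]]
34 [[216.0, 315.0], [409.0, 413.0], [304.0, 255.0], [337.0, 377.0], [457.0, 438.0]]
```

Request:
jog_arm(commands=[[0, -0.001, -0.005, 0, 0, 0, 0], [0, -0.001, -0.011, 0, 0, 0, 0], [0, -0.001, -0.015, 0, 0, 0, 0], [0, -0.001, -0.017, 0, 0, 0, 0], [0, -0.001, -0.018, 0, 0, 0, 0], [0, -0.001, -0.019, 0, 0, 0, 0], [0, -0.001, -0.02, 0, 0, 0, 0], [0, -0.001, -0.0205, 0, 0, 0, 0], [0, -0.001, -0.021, 0, 0, 0, 0], [0, -0.001, -0.021, 0, 0, 0, 0]])

```text
clock: 17.45
eef_pos: [600.0, -228.0, 84.9]
eef_rot: [3.141, -0.146, -0.081]
wrist_force: [-2.7, 5.5, 20.7]
finger_gap: 60.0
```

```bash
python3 - <<'E'
from h import *
s=crop('side','s9.png',(260,110,380,200),6)
E
```

```text
(no output)
```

View pics/s9.png

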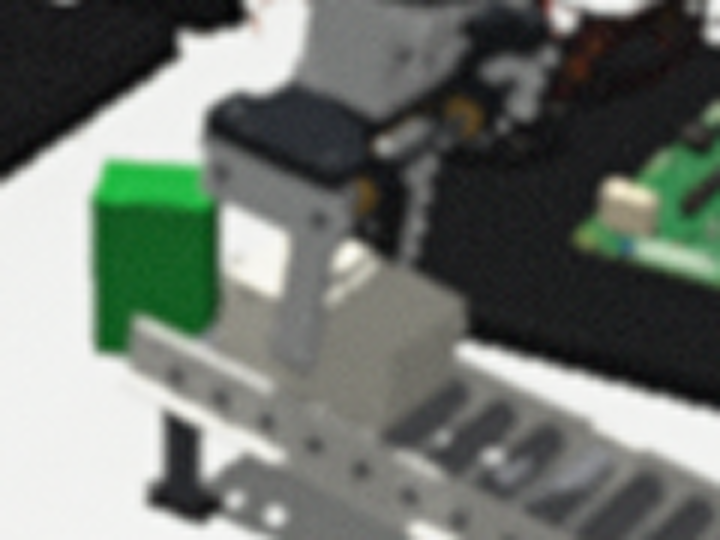

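```bash
python3 - <<'E'
from h import *
from scipy.spatial.transform import Rotation as R
s=snap('side'); st=manip.read_state(); print(st['eef_pos'],st['wrist_force'],st['eef_rot'])
A=R.from_euler('zyx',[-.081,-.14,0]).as_matrix()
im=s['pixels'][110:200,260:380]; k=8; im=cv2.resize(im[30:80,10:85],None,fx=10,fy=10,interpolation=cv2.INTER_CUBIC)
cv2.imwrite('pics/s10r.png',im)
def q(p): return ((proj(s,p)-[270,140]+.5)*10-.5)
for nm,v in (('bFL',(-45,30,-15.7)),('bFR',(-45,-30,-15.7)),('bBL',(45,30,-15.7)),('tFL',(-45,30,29.3)),('tFR',(-45,-30,29.3))):
    print(nm,q(st['eef_pos']+A@np.array(v)).round())
E
```

```text
[ 599.98962518 -228.00390873   84.91651068] [-3.41070047  5.37916167 22.14612752] [ 3.14115316 -0.14602647 -0.08111014]
bFL [535. 424.]
bFR [653. 328.]
bBL [256. 282.]
tFL [564. 283.]
tFR [684. 190.]
```

View pics/s10r.png

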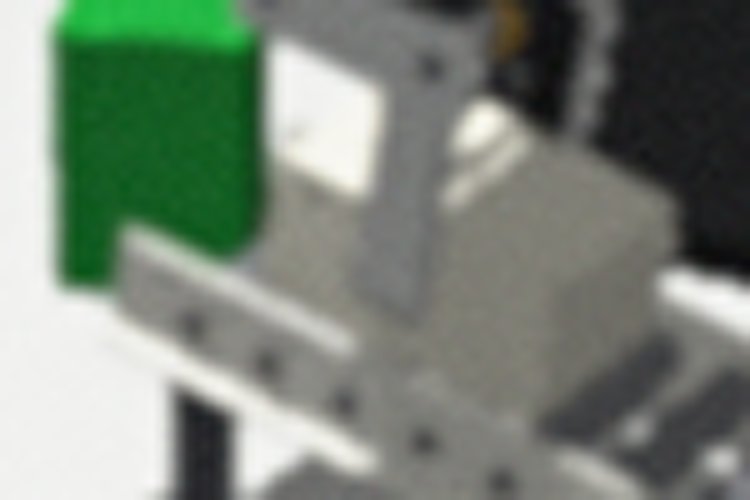

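The 21 N reaction at z 84.9 and the picture (front bottom edge on a roller near 323,182, between the rails) both say the carton is on the rollers. I'll relieve the press and open.

Request:
jog_arm(commands=[[0, 0, 0.001, 0, 0, 0, 0], [0, 0, 0.002, 0, 0, 0, 0], [0, 0, 0.002, 0, 0, 0, 0], [0, 0, 0.002, 0, 0, 0, 0], [0, 0, 0.002, 0, 0, 0, 0], [0, 0, 0.002, 0, 0, 0, 0], [0, 0, 0.002, 0, 0, 0, 0], [0, 0, 0.002, 0, 0, 0, 0], [0, 0, 0.002, 0, 0, 0, 0], [0, 0, 0.002, 0, 0, 0, 0]])

```text
clock: 18.8
eef_pos: [598.9, -227.9, 84.9]
eef_rot: [-3.142, -0.143, -0.081]
wrist_force: [-1.1, 2.0, 9.5]
finger_gap: 60.1
```

Request:
jog_arm(commands=[[0, 0, 0.001, 0, 0, 0, 0], [0, 0, 0.001, 0, 0, 0, 1], [0, 0, 0.001, 0, 0, 0, 1], [0, 0, 0.001, 0, 0, 0, 1], [0, 0, 0.001, 0, 0, 0, 1], [0, 0, 0.001, 0, 0, 0, 1], [0, 0, 0.001, 0, 0, 0, 1], [0, 0, 0.005, 0, 0, 0, 1], [0, 0, 0.02, 0, 0, 0, 1], [0, 0, 0.04, 0, 0, 0, 1]])

```text
clock: 20.05
eef_pos: [598.2, -227.8, 124.7]
eef_rot: [-3.141, -0.14, -0.081]
wrist_force: [-0.4, -0.3, -0.0]
finger_gap: 94.3
```

```bash
python3 - <<'E'
from h import *
s=crop('side','s11.png',(240,110,420,245),4)
E
```

```text
(no output)
```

View pics/s11.png

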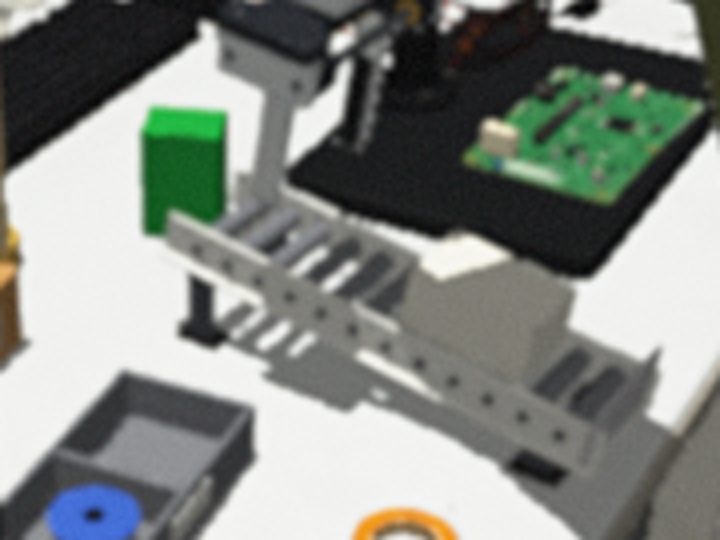

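The carton is rolling down (now around side 363,185). I'll raise the arm clear and check.

Request:
jog_arm(commands=[[0, 0, 0.02, 0, 0, 0, 1], [0, 0, 0.05, 0, 0, 0, 1], [0, 0, 0.08, 0, 0, 0, 1], [0, 0.03, 0.1, 0, 0, 0, 1], [0, 0.08, 0.12, 0, 0, 0, 1], [0, 0.13, 0.12, 0, 0, 0, 1], [0, 0.18, 0.12, 0, 0, 0, 1], [0, 0.23, 0.12, 0, 0, 0, 1], [0, 0.26, 0.12, 0, 0, 0, 1], [0, 0.28, 0.12, 0, 0, 0, 1]])

```text
clock: 21.35
eef_pos: [598.1, 53.5, 244.0]
eef_rot: [-3.141, -0.141, -0.08]
wrist_force: [-0.5, -0.1, -0.6]
finger_gap: 94.0
```

Request:
jog_arm(commands=[[0, 0.03, 0, 0, 0, 0, 1], [0, 0.06, 0, 0, 0, 0, 1], [0, 0.06, 0, 0, 0, 0, 1], [0, 0.06, 0, 0, 0, 0, 1], [0, 0.06, 0, 0, 0, 0, 1], [0, 0.06, 0, 0, 0, 0, 1], [0, 0.06, 0, 0, 0, 0, 1], [0, 0.06, 0, 0, 0, 0, 1], [0, 0.06, 0, 0, 0, 0, 1], [0, 0.06, 0, 0, 0, 0, 1]])

```text
clock: 22.6
eef_pos: [598.2, 112.2, 243.5]
eef_rot: [-3.141, -0.14, -0.081]
wrist_force: [-0.4, 0.9, -0.1]
finger_gap: 94.0
```

```bash
python3 - <<'E'
from h import *
s=crop('side','s12.png',(240,130,440,280),4)
c=crop('top','t12.png',(230,120,430,320),3)
E
```

```text
(no output)
```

View pics/s12.png

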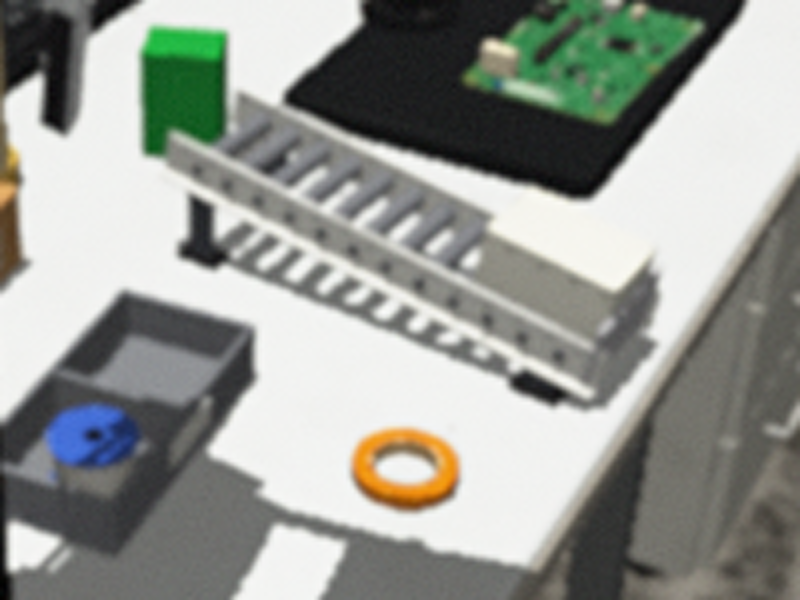

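View pics/t12.png

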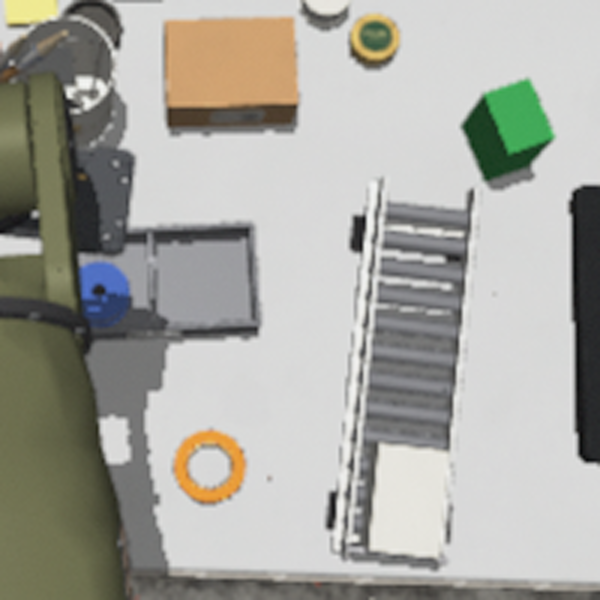

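```bash
python3 - <<'E'
from h import *
c=snap('top')
def cen(img,lo,hi,b):
    m=cv2.inRange(cv2.cvtColor(img,cv2.COLOR_BGR2HSV),lo,hi)[b[1]:b[3],b[0]:b[2]]; M=cv2.moments(m,True); return round(M['m10']/M['m00']+b[0],2),round(M['m01']/M['m00']+b[1],2),M['m00']
t0=cv2.imread('pics/top0.png');s0=cv2.imread('pics/side0.png');s=snap('side')
for n,a in (('kapton',((8,120,120),(22,255,255),(280,255,320,295))),('green',((45,80,40),(80,255,255),(380,140,420,185)))): print(n,cen(t0,*a),cen(c['pixels'],*a))
a=((100,100,60),(130,255,255),(245,225,285,255)); print('spool',cen(s0,*a),cen(s['pixels'],*a))
# carton top corners px in top crop 3x -> z at stop end
T=lambda p:((p[0]+.5)/3-.5+230,(p[1]+.5)/3-.5+120)
for p,z in (((376,441),34+8+45+4),((450,450),34+8+45+4),((441,555),78),((370,547),78)): print(onz(c,*T(p),z).round(1))
print(manip.read_state()['qd'].round(3))
E
```

```text
kapton (299.71, 275.06, 249.0) (299.71, 274.98, 245.0)
green (398.97, 162.64, 633.0) (398.97, 162.64, 633.0)
spool (262.89, 238.49, 315.0) (262.46, 238.35, 298.0)
[ 452.5 -183.6   91. ]
[ 447.  -245.4   91. ]
[ 360.9 -239.5   78. ]
[ 365.5 -180.5   78. ]
[ 0.001  0.     0.002 -0.     0.001  0.001]
```

```bash
python3 - <<'E'
from h import *
print(manip.sign_off()); print(manip.read_state()['clock'])
E
```

```text
the job is handed in; nothing more can be done
None
the job is handed in; nothing more can be done
```

I did the whole job in the order asked and handed it in at about 23 s of the 72 s allowed. I lifted the carton out of the tray's right bay, stood it on the bench and let go. Then I pushed it over onto a broad side with the shut fingers, re-gripped it across the 60 mm sides, set it near the track's load point and let go. It rolled down to the stop by itself.

**Last checks:**
- **Carton:** it lies lengthwise at the stop, centred between the rails to about 1 mm (centre y ≈ −212, track midline ≈ −212). The gripper was clear of everything at z ≈ 243 mm.
- **Amber tape and green block:** both are unmoved, to within 0.1 pixel.
- **Spool:** its blob shifted 0.4 pixel and is slightly smaller. I put that down to the gripper's shadow, not movement.
- **Not measured:** I did not measure the black tape or the larger brown carton at the end, but the arm was never near either.

**Disagreements:**
- **Track height:** the rollers were about 3–5 mm higher than the cameras suggested, so the carton met them early at about 21 N. I eased the arm up before letting go.
- **Camera views:** the two views disagreed by 5–8 mm across the table. I relied on the top view, which matched the gripper to about 1 mm.

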